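# Refill the sorted stationery trays

## Task

Put the four loose refills away: the staples box, the eraser, the glue stick and the correction roller each go into the empty wide bay of the pale wooden tray whose narrow bay already holds one of the same kind. Each must lie flat on the floor of its bay, right way up as it was found, the glue stick standing upright; leave the sharpener, the memory stick and everything else on the desk where they are.

Things in the scene. Friction and masses are not known exactly. Their poses are not given: they have to be found in the camera images.
- staples_mid (a point): Loose staples box: plain dark brown closed card box, 52 mm along its x, 36 mm along its y, 14 mm high; the point is its centre, z up. Lies flat on the desk.
- eraser_mid (a point): Loose eraser: white block in a blue and white card sleeve, 23 mm along its x, 58 mm along its y, 13 mm high; the point is its centre, z up. Lies flat on the desk.
- glue_mid (a point): Loose glue stick standing upright: round, 24 mm diameter below and 26 mm at the cap (cap fixed), 94 mm high; the point is on its axis half-way up, 47 mm above its foot, z along its axis towards the cap.
- roller_mid (a point): Loose correction roller: flat blue-grey tape roller, 32 mm along its x, 70 mm along its y (tapered at its ends), 14 mm high; the point is its centre, z up. Lies flat on the desk.
- bay_staples (a point): Floor centre of the empty wide bay (100 mm along its x, 80 along its y) of the pale wooden tray whose narrow bay (100 x 40 mm, at -y) holds a box of staples, 14 mm high, fixed. z up. The four trays are alike, fixed, 106 x 129 x 12 mm, and swap places between starts; floor top (this point) 3 mm above the desk, walls and divider 3 mm thick, 9 mm above the floor.
- bay_eraser (a point): Floor centre of the empty wide bay (100 mm along its x, 80 along its y) of the pale wooden tray whose narrow bay (100 x 40 mm, at +y) holds a sleeved eraser, 13 mm high, fixed. z up. The four trays are alike, fixed, 106 x 129 x 12 mm, and swap places between starts; floor top (this point) 3 mm above the desk, walls and divider 3 mm thick, 9 mm above the floor.
- bay_glue (a point): Floor centre of the empty wide bay (100 mm along its x, 80 along its y) of the pale wooden tray whose narrow bay (100 x 40 mm, at -y) holds a standing glue stick, 94 mm high (63 mm along -y, 30 mm along +x from here), fixed. z up. The four trays are alike, fixed, 106 x 129 x 12 mm, and swap places between starts; floor top (this point) 3 mm above the desk, walls and divider 3 mm thick, 9 mm above the floor.
- bay_roller (a point): Floor centre of the empty wide bay (100 mm along its x, 80 along its y) of the pale wooden tray whose narrow bay (100 x 40 mm, at +y) holds a correction roller, 14 mm high, fixed. z up. The four trays are alike, fixed, 106 x 129 x 12 mm, and swap places between starts; floor top (this point) 3 mm above the desk, walls and divider 3 mm thick, 9 mm above the floor.
- sharpener_mid (a point): A bystander to leave alone: loose small grey metal pencil sharpener on the desk, 16 x 25 x 12 mm; the point is its centre.
- usb_mid (a point): A bystander to leave alone: loose dark memory stick lying on the desk, 18 x 52 x 8 mm, long along its y; the point is its centre.
Things that resemble listed ones, but are neither listed nor needed, are in the scene too. Leave any red look-alike of the part that bears roller_mid alone.

How it is judged:
At the end, for the whole second after the job is handed in: Each of the four things rests, released and still, in the empty wide bay of the tray that holds its kind: its centre within 40 mm along and 30 mm across of the bay's centre, its height within 4 mm of resting on the bay's floor, and tilted less than 0.15 rad from its upright start (x of staples_mid in the frame of bay_staples between -0.04 and 0.04 m and y of staples_mid in the frame of bay_staples between -0.03 and 0.03 m and z of staples_mid in the frame of bay_staples between 0.003 and 0.011 m and angle between each of staples_mid, eraser_mid, glue_mid, roller_mid's own z axis and vertical below 0.15 rad and linear speed of each of staples, eraser, glue, roller below 0.02 m/s and contact force between the fingers and staples below 0.05 N and x of eraser_mid in the frame of bay_eraser between -0.04 and 0.04 m and y of eraser_mid in the frame of bay_eraser between -0.03 and 0.03 m and z of eraser_mid in the frame of bay_eraser between 0.0025 and 0.0105 m and contact force between the fingers and eraser below 0.05 N and x of glue_mid in the frame of bay_glue between -0.04 and 0.04 m and y of glue_mid in the frame of bay_glue between -0.03 and 0.03 m and z of glue_mid in the frame of bay_glue between 0.043 and 0.051 m and contact force between the fingers and glue below 0.05 N and x of roller_mid in the frame of bay_roller between -0.04 and 0.04 m and y of roller_mid in the frame of bay_roller between -0.03 and 0.03 m and z of roller_mid in the frame of bay_roller between 0.003 and 0.011 m and contact force between the fingers and roller below 0.05 N); the robot touches nothing.
It fails at once if the sharpener was moved more than 30 mm (distance of sharpener_mid from where it was at the start of the episode above 0.03 m).
It fails at once if the memory stick was moved more than 30 mm (distance of usb_mid from where it was at the start of the episode above 0.03 m).
It also fails if it takes over 109 s, if anything falls off the work surface, if the arm or the gripper's body presses on something with over 40 N, if the wrist force passes 120 N, or if a joint passes its speed limit or range.

## Robot

A 6-joint arm with a two-finger parallel gripper is mounted at the origin on the work surface; the furniture and walls round the work are solid. World frame = base frame: x ahead of the robot, y to its left, z up, the work surface at z = 0. Lengths are in m, angles in rad, forces in N, time in s.
With the tool pointing down it reaches from about 0.25 to 0.775 m from the base axis. Payload 4 kg.
Tool frame: the origin (TCP) lies between the finger pads; the fingertips stand 14 mm ahead of it and the grasp point (between the pads) lies 5 mm behind it (tip_reach is the distance from the TCP to the fingertips, in m); z points along the fingers, y is the line along which they close (so a half turn about z gives the same grasp; the last joint's range is limited). The gripper opens to 94 mm and grips with 3 to 60 N. Pads are 16 mm wide; open, the fingers measure 119 mm over their backs; the gripper's body (75 mm by 177 mm) begins 78 mm behind the grasp point.
Start: joints at [-1.217, 0.087, 1.371, -0, 1.684, -0.103], TCP at [0.243, -0.494, 0.22] pointing down, gripper open.
Joint ranges: [-3.1, 3.1], [-0.76, 2.03], [0.27, 2.55], [-1.08, 4.22], [0.17, 2.65], [-2.57, 2.57]. Speed limits (rad/s): [2.79, 2.79, 3.14, 3.14, 3.14, 3.14].

## Interface

Orientations are given as [roll, pitch, yaw] about the fixed x, y, z axes, in that order (R = Rz(yaw) Ry(pitch) Rx(roll)).
In Python, from bench import * gives the robot as it stands. The module is installed in compiled form; this text tells all that it offers.
- The arm moves only by the tool servo_tool, never from a script. Its argument "targets" is a list of rows, each a list of 4 numbers: the shift along the tool's x, y, z in cm, then the turn about the tool's z in degrees. A call has 1 to 8 rows; each row is the pose to reach, as a shift and turn from the pose commanded when the call began, along the tool's axes at that moment; what a row does not reach only later rows make up. A row lasts 1/8 s, in which the tool goes at most 62.5 mm and 10.7 degrees, less where a joint would pass 70% of its speed; a pose out of reach is approached as far as the arm can. A call with a gripper value outside its range is refused whole. "claw" is the closure in counts, from 0 (fully open) to 255 (shut), set as the call begins (left out, the last holds). The fingers move at their own pace and stop on an object; the grip force is fixed at half the most. Time passes only in rows, so rows that repeat a pose let the fingers close. It gives the time, the measured TCP pose, the force, the opening and the grip force at its end, in the units of the state.
- get_obs(): the state, without advancing time (a new reading comes with each control period).
- snapshot(name): name is "side" or "top"; returns the picture (480x640x3 uint8, blue, green, red); there is no depth.
- camera_model(name): a dict with "camera_matrix" (3x3 intrinsics, pixels), "camera_from_world" (4x4, takes a point from world to camera coordinates). Camera axes: x right, y up, looking along -z (the intrinsics and any distortion apply to the point x, -y, -z); pixel columns grow to the right and rows downward; lengths in m; the calibration is good to about 2 mm. A picture is of the moment at which its call begins. camera_model takes no time and is no camera call.
- close_job(): hands the job in; it is judged then, once.
The state is a dict: "time": time; "joint_positions": joint angles; "qvel": joint speeds; "joint_torque": joint torques, N m; "tool_pos": TCP position; "ee_rot": TCP orientation; "wrist_force": force on the tool from outside, world axes, zero at the start; "wrist_torque": the same for the moment, N m; "width": finger opening in m; "finger_force": force on a finger pad.
Only numpy, scipy, OpenCV 4.12 (cv2) and the standard library are available. Lean on these libraries where they do the work, as an engineer would, in place of code of your own. Each camera call takes 0.05 s, during which the arm holds its last target. There are 200 camera calls.

## Working session

There is one attempt and no reset: what is moved stays moved. The work goes in short steps, Python scripts to look and compute and a tool call to move; the robot and the scene stay as the last step left them, time stands still between calls to the robot, and variables do not carry over. Pictures are saved under pics/ and viewed, at most 14 in all, crops included, and the job is handed in when it is done.

Besides the shell and the picture viewer there is one more tool, called after ">>>" as name(argument=value, ...) on one line, values as JSON. servo_tool: Moves the arm, as the interface text tells. Its arguments: {"type":"object","properties":{"targets":{"type":"array"},"claw":{"type":"number"}},"required":["targets"]}

```bash
mkdir -p pics; python3 - <<'E'
from bench import *
import cv2
for n in("top","side"):
    cv2.imwrite(f"pics/{n}0.png",snapshot(n)); m=camera_model(n); print(m["camera_matrix"],m["camera_from_world"],[k for k in m])
o=get_obs(); print(o["time"],o["tool_pos"],o["ee_rot"],o["width"])
E
```

```text
[[508.03342438   0.         319.95377968]
 [  0.         508.03342438 241.10278598]
 [  0.           0.           1.        ]] [[-0.09809813 -0.9951753  -0.00169888  0.03089525]
 [ 0.97465297 -0.09641979  0.20187821 -0.3906256 ]
 [-0.20106801  0.01814805  0.97940916 -1.31698099]
 [ 0.          0.          0.          1.        ]] ['camera_matrix', 'camera_from_world']
[[508.77946453   0.         318.56867558]
 [  0.         508.77946453 237.00633026]
 [  0.           0.           1.        ]] [[-0.99936142 -0.02378044 -0.02666901  0.39130722]
 [-0.01659755 -0.35201771  0.93584617 -0.0619848 ]
 [-0.0316428   0.9356912   0.35139823 -1.37711183]
 [ 0.          0.          0.          1.        ]] ['camera_matrix', 'camera_from_world']
0.1 [ 0.24243272 -0.49318023  0.21843589] [-3.13964418e+00 -1.77673049e-04  4.56827341e-01] 0.09412417966524661
```

View pics/top0.png

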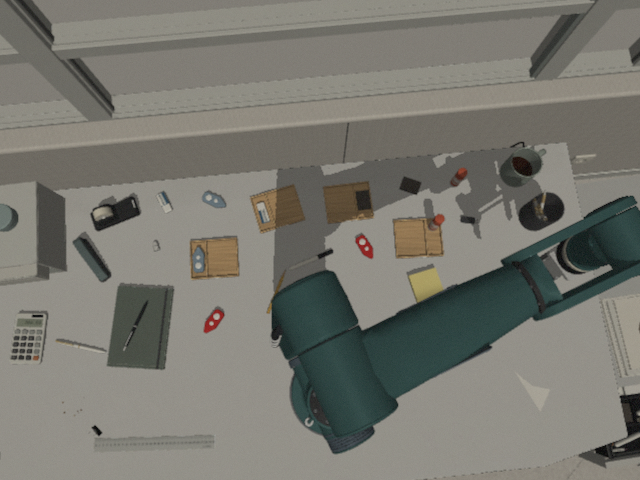

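View pics/side0.png

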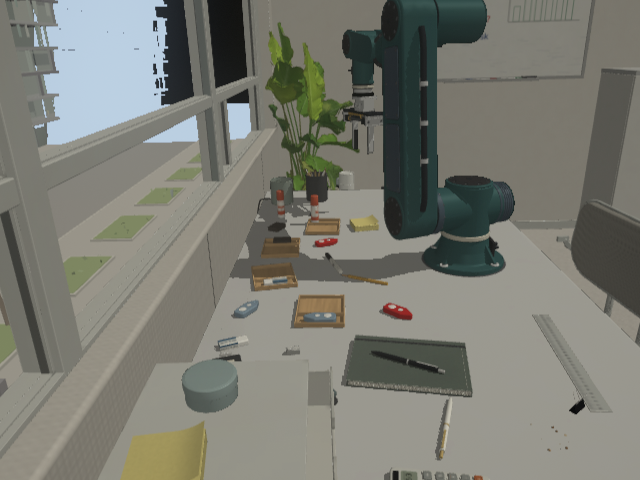

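The top view shows roller tray (214,258), eraser tray (277,208), staples tray (348,202), glue tray (418,237). The loose items are the eraser (165,202), roller (214,199), a dark box (410,186) and glue (458,177). I'll enlarge it to confirm.

```bash
python3 - <<'E'
import cv2,numpy as np
i=cv2.imread("pics/top0.png")
a=cv2.resize(i[170:280,140:300],None,fx=5,fy=5,interpolation=2)[:, :800]
b=cv2.resize(i[155:275,320:480],None,fx=5,fy=5,interpolation=2)
cv2.imwrite("pics/ca.png",np.clip(a*1.3,0,255));cv2.imwrite("pics/cb.png",np.clip(b*1.5,0,255))
E
```

```text
[ WARN:0@0.031] global loadsave.cpp:1063 imwrite_ Unsupported depth image for selected encoder is fallbacked to CV_8U.
```

View pics/ca.png

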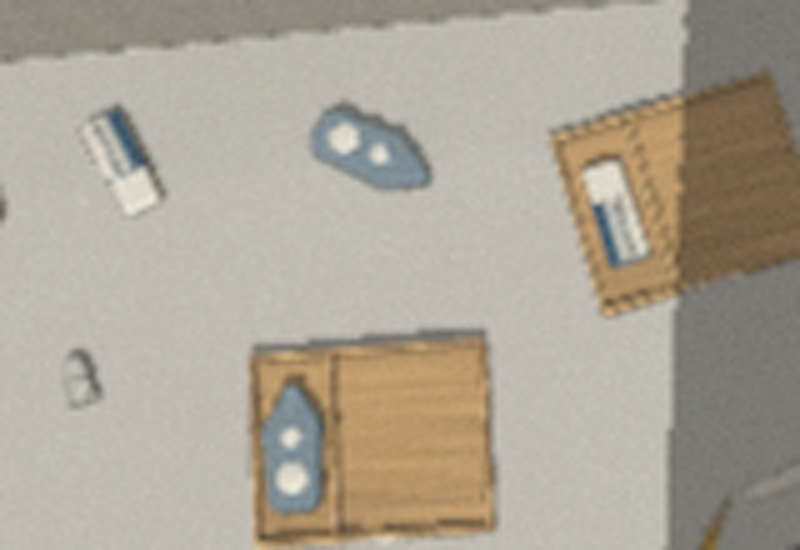

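View pics/cb.png

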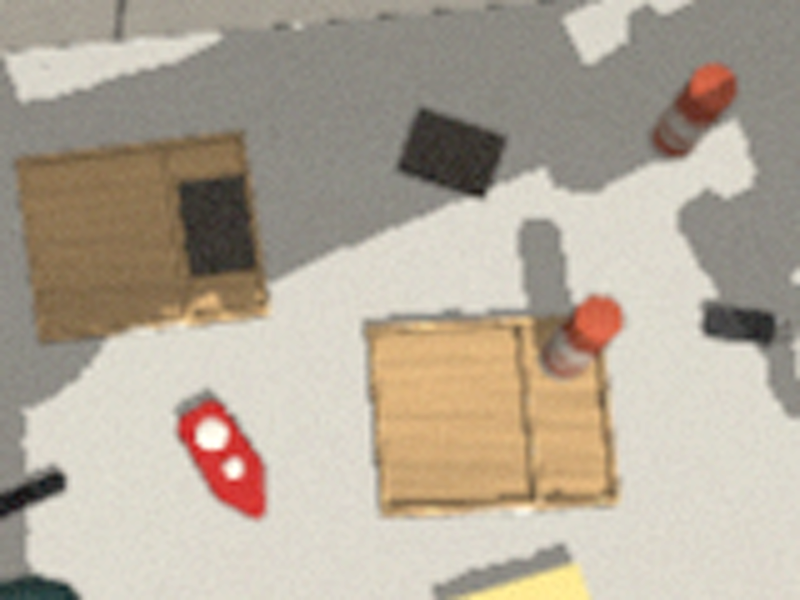

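The crops confirm it. Loose eraser at (165,202), roller (214,199), staples box (410,186) and glue foot about (454,183). Wide bays are the right-hand part of the roller and eraser trays and the left-hand part of the staples and glue trays. Now I'll measure from both views.

```bash
cat >h.py <<'E'
import cv2,numpy as np
from bench import *
def ray(n,px):
    m=camera_model(n);K=m["camera_matrix"];T=m["camera_from_world"]
    d=np.array([(px[0]-K[0,2])/K[0,0],-(px[1]-K[1,2])/K[1,1],-1]);R=T[:3,:3]
    return -R.T@T[:3,3],R.T@d/np.linalg.norm(d)
def onz(n,px,z):
    o,d=ray(n,px);return o+d*(z-o[2])/d[2]
def tri(a,b):
    o,d=ray("top",a);p,e=ray("side",b)
    s=np.linalg.lstsq(np.c_[d,-e],p-o,rcond=None)[0]
    A,B=o+s[0]*d,p+s[1]*e
    return (A+B)/2,np.linalg.norm(A-B)
def rect(img,roi,f):
    x0,y0,x1,y1=roi;c=img[y0:y1,x0:x1].astype(int)
    m=f(c).astype(np.uint8);m=cv2.morphologyEx(m,cv2.MORPH_CLOSE,np.ones((3,3)))
    k=max(cv2.findContours(m,0,2)[0],key=cv2.contourArea)
    k=cv2.convexHull(k)+np.array([x0,y0])
    return k,cv2.minAreaRect(k)
med=lambda t:(lambda c:abs(c-np.median(c.reshape(-1,3),0)).max(2)>t)
dark=lambda c:c.max(2)<60
sat=lambda c:(c[...,2]-c[...,0])>25
red=lambda c:(c[...,2]-c[...,1])>45
blue=lambda c:(c[...,0]-c[...,2])>12
E
python3 - <<'E'
from h import *
np.set_printoptions(precision=4,suppress=True)
t=cv2.imread("pics/top0.png");s=cv2.imread("pics/side0.png")
L={"eraser":((153,188,177,215),(213,333,252,352),med(22),.013),"roller":((198,186,230,213),(228,296,264,322),blue,.014),
"staples":((396,174,425,197),(266,220,290,232),dark,.014),"glue":((448,164,472,190),(272,188,289,224),red,.0),
"rtray":((184,232,244,284),(288,290,350,332),sat,.012),"etray":((246,180,310,236),(248,260,302,292),sat,.012),
"stray":((318,178,378,228),(258,234,304,258),sat,.012),"gtray":((388,212,446,262),(300,216,345,238),sat,.012)}
for n,(a,b,f,z) in L.items():
    k,r=rect(t,a,f);k2,r2=rect(s,b,f)
    P=np.array([onz("top",c,z) for c in k[:,0]])[:,:2].astype(np.float32)
    w=cv2.minAreaRect(P*1000);bx=cv2.boxPoints(w)
    M,M2=[(lambda q:(q["m10"]/q["m00"],q["m01"]/q["m00"]))(cv2.moments(q)) for q in(k,k2)]
    print(n,np.array(M),np.array(M2),"xy mm",np.array(w[0]),np.array(w[1]),"ang %.1f"%w[2],"tri",*tri(M,M2))
for p in((100,170),(214,178),(458,158),(410,166)): print(p,onz("top",p,0))
for p in((454,183),(434,228)):print(p,onz("top",p,0.01),onz("top",p,0.0))
print("usb,sharp",onz("top",(468,219),.004),onz("top",(156,245),.006))
E
```

```text
eraser [164.8004 201.3088] [228.7267 343.0797] xy mm [552.1076 409.2398] [60.3253 24.385 ] ang 22.8 tri [0.557  0.4112 0.0055] 0.005616921326642705
roller [212.9929 199.7092] [246.8841 308.3672] xy mm [541.4744 272.7413] [66.0527 27.9776] ang 60.0 tri [0.5442 0.2761 0.0099] 0.00034895294047552035
staples [409.8428 185.1325] [276.1101 226.8311] xy mm [ 530.7189 -272.9563] [50.8542 38.7614] ang 63.3 tri [ 0.5342 -0.2744  0.0074] 0.0026495884617537334
glue [461.9167 171.4886] [279.5708 194.5667] xy mm [ 560.5144 -428.0634] [21.2195 21.5805] ang 56.4 tri [ 0.5336 -0.4017  0.0801] 0.002111513716931411
rtray [213.5547 258.2057] [319.892  310.8113] xy mm [379.2718 283.1629] [130.8764 108.4199] ang 89.0 tri [0.3808 0.2845 0.0061] 0.0017829995989070738
etray [276.499  208.3182] [273.2688 276.6957] xy mm [501.91   101.6703] [110.2027 128.5436] ang 12.0 tri [0.5038 0.1027 0.0057] 0.001161328325801485
stray [347.9373 202.1262] [280.779  247.4301] xy mm [499.8014 -96.3453] [107.1665 127.8751] ang 1.2 tri [ 0.5026 -0.0966  0.0061] 0.002527992080092293
gtray [419.5943 236.3441] [322.4552 225.5583] xy mm [ 385.1187 -283.3389] [145.0754 116.9221] ang 87.9 tri [ 0.3852 -0.2814  0.0068] 0.0005408367031134382
(100, 170) [0.6661 0.5919 0.    ]
(214, 178) [0.6105 0.2716 0.    ]
(458, 158) [ 0.6016 -0.423   0.    ]
(410, 166) [ 0.5913 -0.2839  0.    ]
(454, 183) [ 0.526  -0.3974  0.01  ] [ 0.529  -0.4004  0.    ]
(434, 228) [ 0.4036 -0.3233  0.01  ] [ 0.4057 -0.3258  0.    ]
usb,sharp [ 0.4209 -0.422   0.004 ] [0.4321 0.4392 0.006 ]
```

```bash
cat >>h.py <<'E'
def go(*wps):
    o=get_obs();p=o["tool_pos"];y0=o["ee_rot"][2];c,s=np.cos(y0),np.sin(y0)
    print("t %.1f"%o["time"],"at",np.round(p,4),"yaw %.1f"%np.degrees(y0))
    for x,y,z,yaw in wps:
        d=np.array([x,y,z])-p
        print(np.round([100*(c*d[0]+s*d[1]),100*(s*d[0]-c*d[1]),-100*d[2],(np.degrees(y0)-yaw+180)%360-180],1).tolist())
E
python3 - <<'E'
from h import *
np.set_printoptions(precision=4,suppress=True)
for p in((140,182),(214,175.5),(276,170),(550,143)): print(p,onz("top",p,0))
for p in((393,219.4),(396.6,258),(443,255)): print(p,onz("top",p,0.012))
s=cv2.imread("pics/side0.png");t=cv2.imread("pics/top0.png")
cv2.imwrite("pics/w.png",np.hstack([cv2.resize(s[120:320,180:330],None,fx=2.6,fy=2.6),cv2.resize(t[80:200,150:230],None,fx=4.333,fy=4.333)]))
go((.533,-.402,.15,0))
E
```

```text
(140, 182) [0.6193 0.48   0.    ]
(214, 175.5) [0.6179 0.2711 0.    ]
(276, 170) [0.6169 0.0954 0.    ]
(550, 143) [ 0.6205 -0.6918  0.    ]
(393, 219.4) [ 0.4384 -0.2141  0.012 ]
(396.6, 258) [ 0.3306 -0.2101  0.012 ]
(443, 255) [ 0.3264 -0.3363  0.012 ]
t 0.1 at [ 0.2424 -0.4932  0.2184] yaw 26.2
[30.1, 4.6, 6.8, 26.2]
```

View pics/w.png

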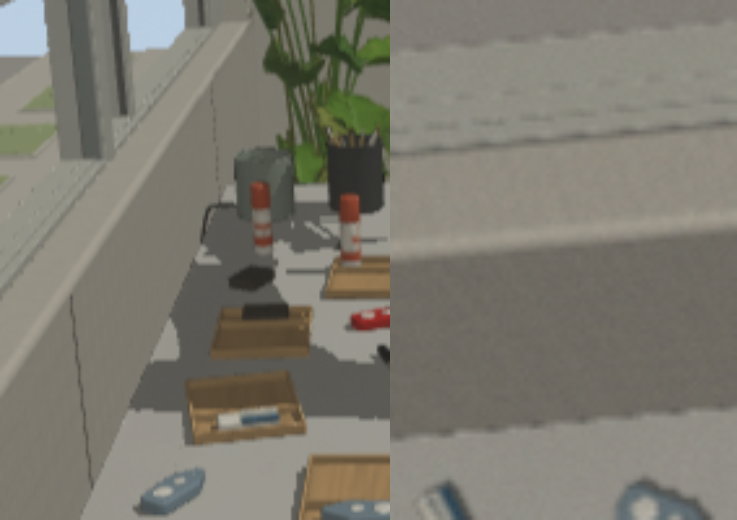

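The wall face is at x≈0.618 and tall, which limits gripper yaw for the things near it. I'll do the glue stick first.

>>> servo_tool(targets=[[29.9, 4.5, 0, 26], [29.9, 4.5, 0, 26], [29.9, 4.5, 0, 26], [29.9, 4.5, 0, 26], [29.9, 4.5, 0, 26], [29.9, 4.5, 0, 26], [29.9, 4.5, 0, 26]], claw=0)

```text
time: 0.98
tool_pos: [0.5304, -0.4021, 0.2186]
ee_rot: [-3.141, 0.002, 0.003]
wrist_force: [0.0, -0.5, -0.1]
width: 0.0939
finger_force: 0.0
```

```bash
python3 - <<'E'
from h import *
go((.532,-.4015,.12,0),(.532,-.4015,.05,0))
E
```

```text
t 1.0 at [ 0.5304 -0.4021  0.2186] yaw 0.2
[0.2, -0.1, 9.9, 0.2]
[0.2, -0.1, 16.9, 0.2]
```

>>> servo_tool(targets=[[0.2, 0, 5, 0], [0.2, 0, 9.9, 0], [0.2, 0, 13.5, 0], [0.2, 0, 16.9, 0], [0.2, 0, 16.9, 0]])

```text
time: 1.6
tool_pos: [0.5291, -0.4015, 0.047]
ee_rot: [-3.137, 0.006, 0.001]
wrist_force: [-0.2, 0.1, 0.4]
width: 0.094
finger_force: 0.0
```

>>> servo_tool(targets=[[0, 0, 0, 0], [0, 0, 0, 0], [0, 0, 0, 0], [0, 0, 0, 0], [0, 0, 0, 0], [0, 0, 0, 0]], claw=255)

```text
time: 2.35
tool_pos: [0.5328, -0.402, 0.0505]
ee_rot: [-3.142, 0.0, 0.003]
wrist_force: [-0.1, 0.4, -1.0]
width: 0.0376
finger_force: 0.0
```

>>> servo_tool(targets=[[0, 0, -2, 0], [0, 0, -4, 0], [0, 0, -5, 0], [0, 0, -5, 0]])

```text
time: 2.85
tool_pos: [0.5336, -0.4028, 0.1028]
ee_rot: [3.139, -0.003, 0.003]
wrist_force: [-0.6, -0.8, 0.0]
width: 0.0245
finger_force: 30.0
```

```bash
python3 - <<'E'
from h import *
cv2.imwrite("pics/g1.png",cv2.resize(snapshot("side")[130:290,230:390],None,fx=3,fy=3))
go((.38,-.255,.11,0),(.38,-.255,.054,0))
E
```

```text
t 2.9 at [ 0.533  -0.4023  0.1013] yaw 0.2
[-15.3, -14.8, -0.9, 0.2]
[-15.3, -14.8, 4.7, 0.2]
```

View pics/g1.png

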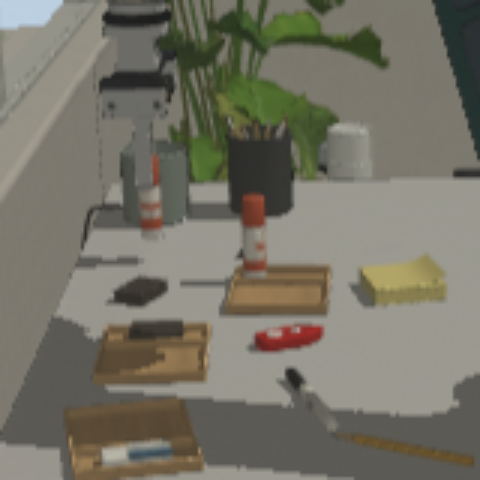

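The glue is gripped and upright. Its foot is at (280,209) in the side view, so I'll compute its height above the desk.

```bash
python3 - <<'E'
from h import *
s=snapshot("side");k,r=rect(s,(272,170,290,215),red)
x,y,w,h=cv2.boundingRect(k);print(x,y,w,h)
for v in (y,y+h,209):
    o,d=ray("side",(280.3,v));print(v,(o+d*(-.402-o[1])/d[1]))
k,r=rect(cv2.imread("pics/side0.png"),(272,186,290,226),red)
x,y,w,h=cv2.boundingRect(k);print(x,y,w,h)
for v in (y,y+h):
    o,d=ray("side",(280.3,v));print(v,(o+d*(-.402-o[1])/d[1]))
E
```

```text
278 203 6 4
203 [ 0.53171105 -0.402       0.04962772]
207 [ 0.53247748 -0.402       0.03523771]
209 [ 0.53286236 -0.402       0.02801137]
277 190 6 10
190 [ 0.52925049 -0.402       0.09582607]
200 [ 0.53113914 -0.402       0.06036576]
```

>>> servo_tool(targets=[[0, 0, -5, 0], [-5, -5, -5, 0], [-10, -10, -5, 0], [-15.3, -14.8, -5, 0], [-15.3, -14.8, -5, 0], [-15.3, -14.8, -5, 0], [-15.3, -14.8, 0, 0], [-15.3, -14.8, 0, 0]])

```text
time: 3.95
tool_pos: [0.3773, -0.253, 0.0963]
ee_rot: [-3.135, 0.007, 0.003]
wrist_force: [-0.9, 0.6, 0.2]
width: 0.0242
finger_force: 30.0
```

```bash
python3 - <<'E'
from h import *
s=snapshot("side");cv2.imwrite("pics/g2.png",cv2.resize(s[160:250,270:370],None,fx=6,fy=6))
go((.38,-.255,.11,0))
E
```

```text
t 4.0 at [ 0.3788 -0.2542  0.0988] yaw 0.2
[0.1, 0.1, -1.1, 0.2]
```

View pics/g2.png

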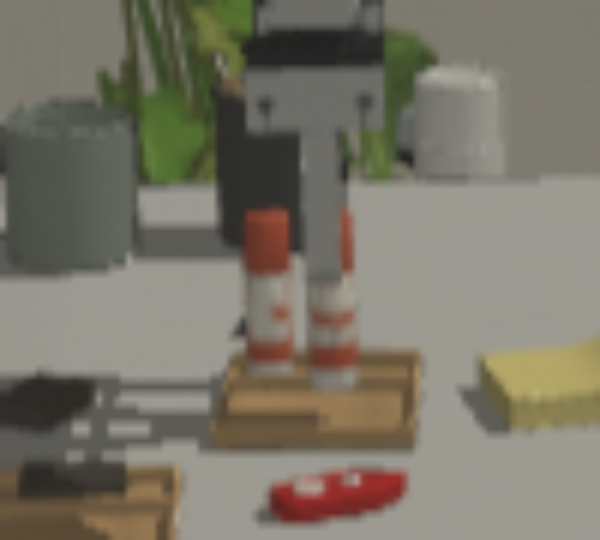

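The glue hangs over its bay, foot at (325,224).

```bash
python3 - <<'E'
from h import *
o,d=ray("side",(325.3,224.5));print(o+d*(-.245-o[1])/d[1])
E
```

```text
[ 0.37545628 -0.245       0.02302851]
```

>>> servo_tool(targets=[[0, 0, 0.5, 0], [0, 0, 1, 0], [0, 0, 1.2, 0], [0, 0, 1.2, 0]])

```text
time: 4.5
tool_pos: [0.3794, -0.2547, 0.0887]
ee_rot: [3.141, -0.0, 0.003]
wrist_force: [0.8, -0.5, 0.2]
width: 0.0245
finger_force: 30.0
```

>>> servo_tool(targets=[[0, 0, 0.4, 0], [0, 0, 0.5, 0], [0, 0, 0.5, 0], [0, 0, 0.5, 0]])

```text
time: 5.0
tool_pos: [0.3794, -0.2546, 0.0836]
ee_rot: [3.141, -0.0, 0.003]
wrist_force: [0.2, 0.3, -0.6]
width: 0.0244
finger_force: 30.0
```

>>> servo_tool(targets=[[0, 0, 0.2, 0], [0, 0, 0.2, 0], [0, 0, 0.2, 0]])

```text
time: 5.38
tool_pos: [0.3793, -0.2546, 0.0815]
ee_rot: [3.142, 0.0, 0.003]
wrist_force: [1.0, -0.1, -1.4]
width: 0.0243
finger_force: 30.0
```

>>> servo_tool(targets=[[0, 0, 0.2, 0], [0, 0, 0.2, 0], [0, 0, 0.2, 0]])

```text
time: 5.75
tool_pos: [0.3793, -0.2546, 0.0795]
ee_rot: [3.142, -0.0, 0.003]
wrist_force: [-0.1, -0.5, -1.0]
width: 0.024
finger_force: 30.0
```

>>> servo_tool(targets=[[0, 0, 0.2, 0], [0, 0, 0.2, 0], [0, 0, 0.2, 0]])

```text
time: 6.12
tool_pos: [0.3793, -0.2546, 0.0775]
ee_rot: [3.142, 0.0, 0.003]
wrist_force: [0.4, 0.1, 0.2]
width: 0.0244
finger_force: 30.0
```

>>> servo_tool(targets=[[0, 0, 0.2, 0], [0, 0, 0.2, 0], [0, 0, 0.2, 0]])

```text
time: 6.5
tool_pos: [0.3798, -0.2548, 0.0771]
ee_rot: [3.141, -0.001, 0.003]
wrist_force: [-1.4, 0.8, 6.2]
width: 0.0245
finger_force: 30.0
```

>>> servo_tool(targets=[[0, 0, 0.2, 0], [0, 0, 0.2, 0], [0, 0, 0.2, 0]])

```text
time: 6.88
tool_pos: [0.3803, -0.255, 0.077]
ee_rot: [3.14, -0.003, 0.003]
wrist_force: [-3.1, 3.5, 15.5]
width: 0.0241
finger_force: 30.0
```

Contact is at TCP z 0.077, so I'll ease off, open partway and rise.

>>> servo_tool(targets=[[0, 0, -0.3, 0], [0, 0, -0.3, 0]])

```text
time: 7.12
tool_pos: [0.3798, -0.255, 0.0771]
ee_rot: [3.14, -0.001, 0.003]
wrist_force: [0.3, 0.2, 2.8]
width: 0.0242
finger_force: 30.0
```

>>> servo_tool(targets=[[0, 0, 0, 0], [0, 0, 0, 0], [0, 0, 0, 0], [0, 0, -5, 0], [0, 0, -10, 0], [0, 0, -13, 0], [0, 0, -13, 0]], claw=130)

```text
time: 8.0
tool_pos: [0.3805, -0.2556, 0.209]
ee_rot: [3.138, -0.004, 0.003]
wrist_force: [0.2, -0.2, -0.1]
width: 0.046
finger_force: 0.0
```

```bash
python3 - <<'E'
from h import *
s=snapshot("side");cv2.imwrite("pics/g3.png",cv2.resize(s[160:250,250:350],None,fx=5,fy=5))
go((.530,-.274,.2,153),(.530,-.274,.1,153),(.530,-.274,.016,153))
E
```

```text
t 8.1 at [ 0.3796 -0.2548  0.2067] yaw 0.2
[15.0, 2.0, 0.7, -152.8]
[15.0, 2.0, 10.7, -152.8]
[15.0, 2.0, 19.1, -152.8]
```

View pics/g3.png

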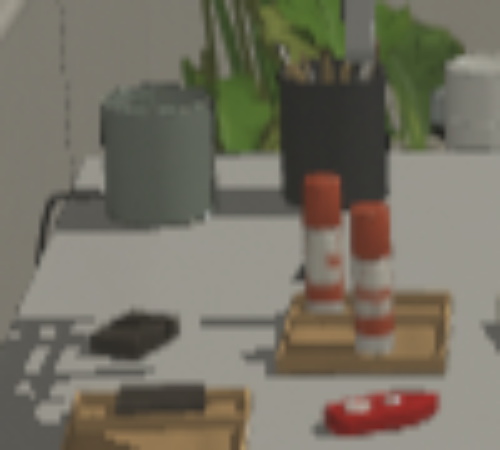

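The glue stands upright in its bay. Next is the staples box, gripped lengthwise at yaw 153.

>>> servo_tool(targets=[[5, 0.7, 0, -10], [10, 1.4, 0, -20], [15, 2, 0, -30], [15, 2, 0, -41], [15, 2, 0, -52], [15, 2, 0, -62], [15, 2, 0, -72], [15, 2, 0, -82]], claw=0)

```text
time: 9.05
tool_pos: [0.5283, -0.2734, 0.2028]
ee_rot: [-3.136, -0.002, 1.44]
wrist_force: [0.3, 0.1, 0.2]
width: 0.0941
finger_force: 0.0
```

>>> servo_tool(targets=[[0, 0, 0, -10], [0, 0, 0, -20], [0, 0, 0, -30], [0, 0, 0, -40], [0, 0, 0, -50], [0, 0, 0, -60], [0, 0, 0, -70], [0, 0, 0, -71]])

```text
time: 10.05
tool_pos: [0.5284, -0.2735, 0.2034]
ee_rot: [3.141, -0.005, 2.672]
wrist_force: [-0.3, -0.9, 0.5]
width: 0.0939
finger_force: 0.0
```

```bash
python3 - <<'E'
from h import *
go((.531,-.2735,.1,153),(.531,-.2735,.016,153))
E
```

```text
t 10.1 at [ 0.5284 -0.2735  0.2034] yaw 153.1
[-0.2, 0.1, 10.3, 0.1]
[-0.2, 0.1, 18.7, 0.1]
```

>>> servo_tool(targets=[[-0.2, 0.1, 5, 0], [-0.2, 0.1, 10, 0], [-0.2, 0.1, 14, 0], [-0.2, 0.1, 17, 0], [-0.2, 0.1, 18.4, 0], [-0.2, 0.1, 18.6, 0], [-0.2, 0.1, 18.6, 0]])

```text
time: 10.92
tool_pos: [0.5324, -0.2747, 0.0217]
ee_rot: [-3.141, 0.002, 2.673]
wrist_force: [-0.9, -0.2, -0.3]
width: 0.0938
finger_force: 0.0
```

>>> servo_tool(targets=[[0, 0, 0, 0], [0, 0, 0, 0], [0, 0, 0, 0], [0, 0, 0, 0], [0, 0, 0, 0], [0, 0, 0, 0], [0, 0, 0, 0], [0, 0, 0, 0]], claw=255)

```text
time: 11.92
tool_pos: [0.5317, -0.2742, 0.0206]
ee_rot: [-3.142, 0.0, 2.673]
wrist_force: [0.2, -0.0, 1.4]
width: 0.0519
finger_force: 30.0
```

Gripped at 52 mm with the box bottom at TCP −20.6 mm. I'll lift it and carry it to the staples bay.

>>> servo_tool(targets=[[0, 0, -3, 0], [0, 0, -7, 0], [0, 0, -10, 0], [0, 0, -10, 0]])

```text
time: 12.42
tool_pos: [0.5333, -0.2752, 0.1237]
ee_rot: [-3.141, 0.007, 2.673]
wrist_force: [-0.0, 0.2, -0.8]
width: 0.0511
finger_force: 30.0
```

```bash
python3 - <<'E'
from h import *
print(get_obs()["width"])
go((.501,-.075,.12,90),(.501,-.075,.024,90))
E
```

```text
0.05111250838366572
t 12.4 at [ 0.5333 -0.2752  0.1237] yaw 153.2
[11.9, 16.4, 0.4, 63.2]
[11.9, 16.4, 10.0, 63.2]
```

>>> servo_tool(targets=[[3, 4, 0, 10], [6, 8, 0, 20], [9, 12, 0, 30], [11.9, 16.4, 0, 40], [11.9, 16.4, 0, 50], [11.9, 16.4, 0, 60], [11.9, 16.4, 0, 63], [11.9, 16.4, 0, 63]])

```text
time: 13.42
tool_pos: [0.4984, -0.0738, 0.1184]
ee_rot: [-3.138, -0.001, 1.575]
wrist_force: [0.6, 1.2, -1.0]
width: 0.0515
finger_force: 30.0
```

```bash
python3 - <<'E'
from h import *
go((.501,-.075,.05,90),(.501,-.075,.025,90))
cv2.imwrite("pics/s1.png",cv2.resize(snapshot("side")[170:280,230:340],None,fx=4,fy=4))
E
```

```text
t 13.4 at [ 0.4984 -0.0738  0.1184] yaw 90.2
[-0.1, 0.3, 6.8, 0.2]
[-0.1, 0.3, 9.3, 0.2]
```

View pics/s1.png

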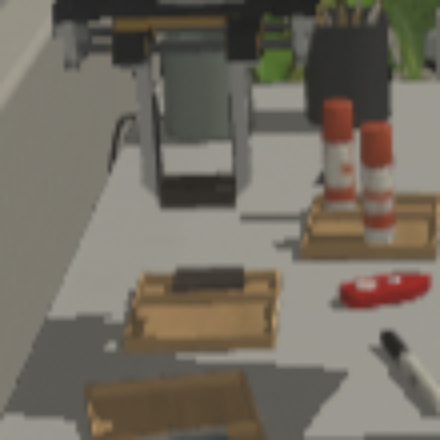

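The box hangs level in the fingers over the empty bay. Lowering it now.

>>> servo_tool(targets=[[0, 0.2, 4, 0], [0, 0.2, 7, 0], [0, 0.2, 8.7, 0], [0, 0.2, 8.7, 0], [0, 0.2, 8.7, 0], [0, 0.2, 8.7, 0]])

```text
time: 14.22
tool_pos: [0.5026, -0.0744, 0.035]
ee_rot: [3.139, 0.001, 1.574]
wrist_force: [0.4, 0.0, 0.1]
width: 0.0518
finger_force: 30.0
```

>>> servo_tool(targets=[[0, 0, 0.4, 0], [0, 0, 0.5, 0], [0, 0, 0.5, 0], [0, 0, 0.5, 0]])

```text
time: 14.72
tool_pos: [0.5015, -0.0741, 0.0285]
ee_rot: [3.142, 0.0, 1.574]
wrist_force: [0.5, 0.4, 0.9]
width: 0.0517
finger_force: 30.0
```

>>> servo_tool(targets=[[0, 0, 0.3, 0], [0, 0, 0.4, 0], [0, 0, 0.4, 0], [0, 0, 0.4, 0]])

```text
time: 15.22
tool_pos: [0.5015, -0.0741, 0.0245]
ee_rot: [3.142, 0.0, 1.574]
wrist_force: [-0.1, -0.3, -0.9]
width: 0.0518
finger_force: 30.0
```

>>> servo_tool(targets=[[0, 0, 0, 0], [0, 0, 0, 0], [0, 0, 0, 0], [0, 0, -4, 0], [0, 0, -9, 0], [0, 0, -13, 0], [0, 0, -17, 0], [0, 0, -17, 0]], claw=76)

```text
time: 16.23
tool_pos: [0.5035, -0.0746, 0.1987]
ee_rot: [3.133, 0.002, 1.574]
wrist_force: [0.2, -0.8, 0.5]
width: 0.0657
finger_force: 0.0
```

```bash
python3 - <<'E'
from h import *
go((.538,.270,.19,157))
E
```

```text
t 16.2 at [ 0.5035 -0.0746  0.1987] yaw 90.2
[34.5, 3.6, 0.9, -66.8]
```

Now the roller: a lengthwise nip that just drags it clear of the wall.

>>> servo_tool(targets=[[6, 0.6, 0, -10], [12, 1.2, 0, -20], [18, 1.8, 0, -30], [24, 2.4, 0, -40], [30, 3, 0, -50], [34.8, 3.6, 0, -60], [34.8, 3.6, 0, -67], [34.8, 3.6, 0, -67]], claw=0)

```text
time: 17.23
tool_pos: [0.5356, 0.2744, 0.1921]
ee_rot: [-3.139, -0.002, 2.743]
wrist_force: [0.7, -0.4, -0.4]
width: 0.0941
finger_force: 0.0
```

```bash
python3 - <<'E'
from h import *
go((.539,.2735,.05,157),(.539,.2735,.016,157))
t=snapshot("top");k,r=rect(t,(335,178,360,228),dark)
cv2.imwrite("pics/t1.png",np.clip(np.hstack([cv2.resize(t[160:280,130:300],None,fx=2.4,fy=2.4),cv2.resize(t[170:290,320:480],None,fx=2.4,fy=2.4)]).astype(float)*1.4,0,255).astype(np.uint8))
E
```

```text
t 17.2 at [0.5356 0.2744 0.1921] yaw 157.2
[-0.4, 0.1, 14.2, 0.2]
[-0.4, 0.1, 17.6, 0.2]
```

View pics/t1.png

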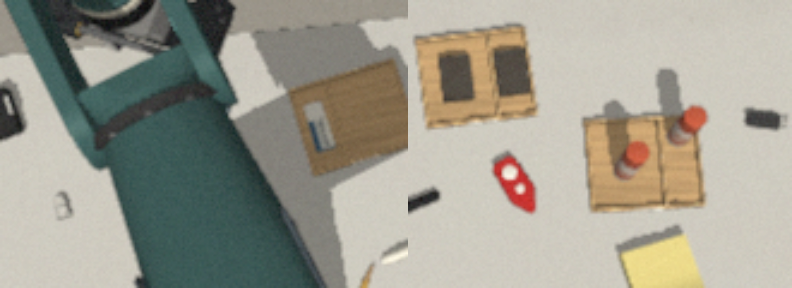

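The staples box lies in its bay and the glue stands in its own. Descending on the roller.

>>> servo_tool(targets=[[-0.2, 0.1, 5, 0], [-0.2, 0.1, 10, 0], [-0.2, 0.1, 14, 0], [-0.2, 0.1, 16.5, 0], [-0.2, 0.1, 17.5, 0], [-0.2, 0.1, 17.5, 0], [-0.2, 0.1, 17.5, 0], [-0.2, 0.1, 17.5, 0]])

```text
time: 18.27
tool_pos: [0.5396, 0.2745, 0.0211]
ee_rot: [3.14, 0.002, 2.743]
wrist_force: [-0.4, -0.5, 0.1]
width: 0.0941
finger_force: 0.0
```

>>> servo_tool(targets=[[0, 0, 0, 0], [0, 0, 0, 0], [0, 0, 0, 0], [0, 0, 0, 0], [0, 0, 0, 0], [0, 0, 0, 0], [0, 0, 0, 0], [0, 0, 0, 0]], claw=255)

```text
time: 19.27
tool_pos: [0.5387, 0.2743, 0.0195]
ee_rot: [3.141, 0.0, 2.743]
wrist_force: [0.3, 0.9, 1.3]
width: 0.0666
finger_force: 29.8
```

```bash
python3 - <<'E'
from h import *
go((.495,.2735,.020,157))
E
```

```text
t 19.3 at [0.5387 0.2743 0.0195] yaw 157.2
[4.0, -1.8, -0.0, 0.2]
```

>>> servo_tool(targets=[[1, -0.4, 0, 0], [2, -0.9, 0, 0], [3, -1.3, 0, 0], [4, -1.8, 0, 0], [4.5, -2, 0, 0], [4.5, -2, 0, 0]])

```text
time: 20.02
tool_pos: [0.4884, 0.2732, 0.0195]
ee_rot: [-3.141, -0.001, 2.744]
wrist_force: [-1.7, 0.1, 2.1]
width: 0.0663
finger_force: 29.9
```

>>> servo_tool(targets=[[0, 0, 0, 0], [0, 0, 0, 0], [0, 0, 0, 0], [0, 0, -4, 0], [0, 0, -9, 0], [0, 0, -13, 0], [0, 0, -13, 0]], claw=0)

```text
time: 20.9
tool_pos: [0.4919, 0.2742, 0.154]
ee_rot: [3.135, 0.006, 2.743]
wrist_force: [-0.4, 0.4, -0.2]
width: 0.0941
finger_force: 0.0
```

```bash
python3 - <<'E'
from h import *
s=snapshot("side");cv2.imwrite("pics/r1.png",cv2.resize(s[200:350,210:360],None,fx=4,fy=4))
k,r=rect(s,(215,270,300,330),blue)
P=np.array([onz("side",c,.010) for c in k[:,0]])[:,:2].astype(np.float32)
print(cv2.minAreaRect(P*1000),r)
E
```

```text
((492.4441833496094, 271.9891662597656), (74.6338882446289, 37.63789749145508), 58.82051086425781) ((269.6538391113281, 307.73077392578125), (10.816652297973633, 24.129457473754883), 56.30992889404297)
```

View pics/r1.png

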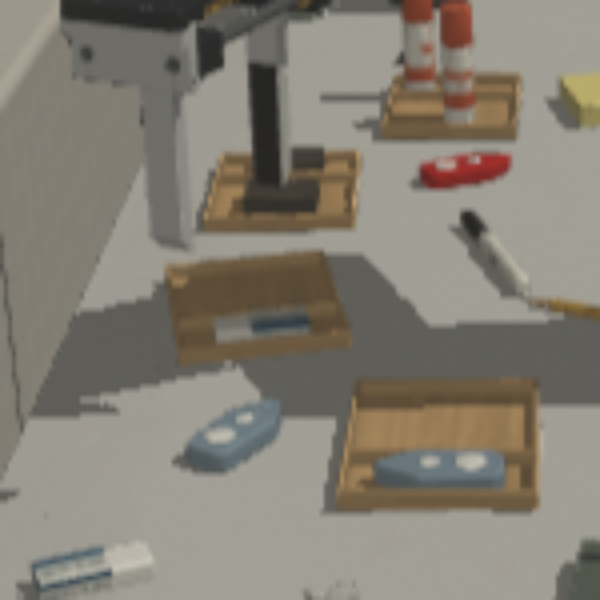

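The roller now lies clear of the wall at about (0.489, 0.273), side pixel (269,308). I'll regrip it across at yaw 61.

>>> servo_tool(targets=[[0, 0, 0, 10], [0, 0, 0, 20], [0, 0, 0, 30], [0, 0, 0, 40], [0, 0, 0, 50], [0, 0, 0, 60], [0, 0, 0, 70], [0, 0, 0, 80]])

```text
time: 21.95
tool_pos: [0.4882, 0.2726, 0.1463]
ee_rot: [-3.138, 0.003, 1.341]
wrist_force: [0.4, -0.4, -0.1]
width: 0.0935
finger_force: 0.0
```

>>> servo_tool(targets=[[0, 0, 2, 10], [0, 0, 4, 16], [0, 0, 4, 16], [0, 0, 4, 16]])

```text
time: 22.45
tool_pos: [0.4891, 0.273, 0.1087]
ee_rot: [-3.141, 0.001, 1.069]
wrist_force: [-0.3, -0.1, 1.0]
width: 0.094
finger_force: 0.0
```

```bash
python3 - <<'E'
from h import *
go((.489,.273,.017,61))
E
```

```text
t 22.4 at [0.4891 0.273  0.1087] yaw 61.3
[-0.0, -0.0, 9.2, 0.3]
```

>>> servo_tool(targets=[[0, 0, 4, 0], [0, 0, 7, 0], [0, 0, 8.5, 0], [0, 0, 9.1, 0], [0, 0, 9.1, 0], [0, 0, 9.1, 0], [0, 0, 9.1, 0]])

```text
time: 23.32
tool_pos: [0.4901, 0.2735, 0.0195]
ee_rot: [3.14, -0.001, 1.068]
wrist_force: [0.4, -0.1, 0.3]
width: 0.0937
finger_force: 0.0
```

>>> servo_tool(targets=[[0, 0, 0, 0], [0, 0, 0, 0], [0, 0, 0, 0], [0, 0, 0, 0], [0, 0, 0, 0], [0, 0, 0, 0], [0, 0, 0, 0], [0, 0, 0, 0]], claw=255)

```text
time: 24.32
tool_pos: [0.4894, 0.2732, 0.0184]
ee_rot: [3.142, 0.0, 1.068]
wrist_force: [0.4, 0.5, -0.2]
width: 0.0305
finger_force: 29.7
```

>>> servo_tool(targets=[[0, 0, 0, 0], [0, 0, -2, 0], [0, 0, -6, 0], [0, 0, -8, 0], [0, 0, -8, 0], [0, 0, -8, 0]])

```text
time: 25.08
tool_pos: [0.4887, 0.2729, 0.0971]
ee_rot: [-3.14, 0.002, 1.068]
wrist_force: [-0.1, -0.7, -1.1]
width: 0.0302
finger_force: 29.7
```

```bash
python3 - <<'E'
from h import *
go((.38,.262,.1,90),(.38,.262,.02,90))
cv2.imwrite("pics/r2.png",cv2.resize(snapshot("side")[200:350,210:360],None,fx=4,fy=4))
E
```

```text
t 25.1 at [0.4887 0.2729 0.0971] yaw 61.2
[-6.2, -9.0, -0.3, -28.8]
[-6.2, -9.0, 7.7, -28.8]
```

View pics/r2.png

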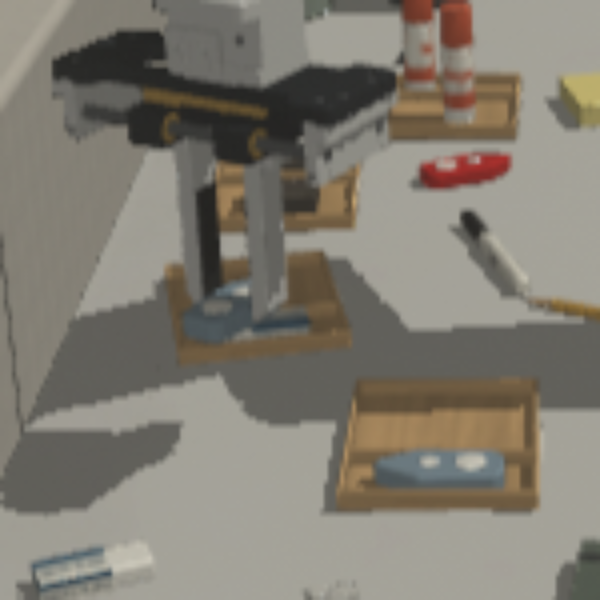

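The roller is held level. I'll place it with its length along the bay's x (yaw 0).

>>> servo_tool(targets=[[-2, -3, 0, 10], [-4, -6, 0, 20], [-6.2, -9, 0, 30], [-6.2, -9, 0, 40], [-6.2, -9, 0, 50], [-6.2, -9, 0, 61], [-6.2, -9, 0, 61], [-6.2, -9, 0, 61]])

```text
time: 26.12
tool_pos: [0.3803, 0.262, 0.0976]
ee_rot: [3.141, 0.001, 0.006]
wrist_force: [-0.1, -0.6, -0.5]
width: 0.0304
finger_force: 29.7
```

```bash
python3 - <<'E'
from h import *
go((.38,.262,.03,0),(.38,.262,.022,0))
E
```

```text
t 26.1 at [0.3803 0.262  0.0976] yaw 0.3
[-0.0, 0.0, 6.8, 0.3]
[-0.0, 0.0, 7.6, 0.3]
```

Then descend, open to about 45 mm and rise.

>>> servo_tool(targets=[[0, 0, 3, 0], [0, 0, 5, 0], [0, 0, 6.5, 0], [0, 0, 7.2, 0], [0, 0, 7.5, 0], [0, 0, 7.5, 0], [0, 0, 7.5, 0], [0, 0, 7.5, 0]])

```text
time: 27.12
tool_pos: [0.381, 0.2624, 0.024]
ee_rot: [-3.141, -0.001, 0.003]
wrist_force: [0.2, 0.1, -0.4]
width: 0.0304
finger_force: 29.7
```

>>> servo_tool(targets=[[0, 0, 0, 0], [0, 0, 0, 0], [0, 0, 0, 0], [0, 0, -4, 0], [0, 0, -9, 0], [0, 0, -13, 0], [0, 0, -16, 0], [0, 0, -16, 0]], claw=130)

```text
time: 28.12
tool_pos: [0.3821, 0.2631, 0.1862]
ee_rot: [-3.139, -0.006, 0.003]
wrist_force: [-0.1, -0.1, 0.4]
width: 0.046
finger_force: 0.0
```

```bash
python3 - <<'E'
from h import *
go((.548,.4075,.18,16))
E
```

```text
t 28.1 at [0.3821 0.2631 0.1862] yaw 0.2
[16.6, -14.4, 0.6, -15.8]
```

>>> servo_tool(targets=[[5.5, -4.8, 0, -8], [11, -9.6, 0, -16], [16.4, -14.3, 0, -16], [16.4, -14.3, 0, -16], [16.4, -14.3, 0, -16], [16.4, -14.3, 3, -16], [16.4, -14.3, 5, -16], [16.4, -14.3, 5, -16]], claw=80)

```text
time: 29.12
tool_pos: [0.5421, 0.4043, 0.1302]
ee_rot: [3.14, 0.006, 0.282]
wrist_force: [-0.2, -0.7, -0.2]
width: 0.0649
finger_force: 0.0
```

```bash
python3 - <<'E'
from h import *
go((.546,.4065,.017,16))
E
```

```text
t 29.1 at [0.5421 0.4043 0.1302] yaw 16.2
[0.4, -0.1, 11.3, 0.2]
```

>>> servo_tool(targets=[[0.2, 0, 4, 0], [0.2, 0, 8, 0], [0.2, 0, 10.3, 0], [0.2, 0, 11.1, 0], [0.2, 0, 11.1, 0], [0.2, 0, 11.1, 0], [0.2, 0, 11.1, 0]])

```text
time: 30.0
tool_pos: [0.547, 0.4068, 0.0242]
ee_rot: [-3.141, -0.003, 0.282]
wrist_force: [0.1, -0.6, 0.5]
width: 0.0644
finger_force: 0.0
```

>>> servo_tool(targets=[[0, 0, 0, 0], [0, 0, 0, 0], [0, 0, 0, 0], [0, 0, 0, 0], [0, 0, 0, 0], [0, 0, 0, 0], [0, 0, 0, 0], [0, 0, 0, 0]], claw=255)

```text
time: 31.0
tool_pos: [0.5462, 0.4063, 0.0224]
ee_rot: [3.141, 0.0, 0.282]
wrist_force: [0.2, 0.8, -0.2]
width: 0.0216
finger_force: 29.0
```

>>> servo_tool(targets=[[0, 0, 0, 0], [0, 0, -2, 0], [0, 0, -6, 0], [0, 0, -8, 0], [0, 0, -8, 0], [0, 0, -8, 0]])

```text
time: 31.75
tool_pos: [0.5455, 0.4059, 0.1011]
ee_rot: [3.141, 0.002, 0.282]
wrist_force: [-0.2, 0.6, -0.3]
width: 0.0211
finger_force: 29.0
```

```bash
python3 - <<'E'
from h import *
go((.507,.081,.1,12),(.5,.079,.1,12))
s=snapshot("side");t=snapshot("top")
cv2.imwrite("pics/e2.png",np.hstack([cv2.resize(s[230:370,190:360],None,fx=2.4,fy=2.4),np.clip(cv2.resize(t[160:300,180:340],None,fx=2.4,fy=2.4)*1.3,0,255).astype(np.uint8)]))
E
```

```text
t 31.8 at [0.5455 0.4059 0.1011] yaw 16.2
[-12.7, 30.1, 0.1, 4.2]
[-13.5, 30.1, 0.1, 4.2]
```

View pics/e2.png

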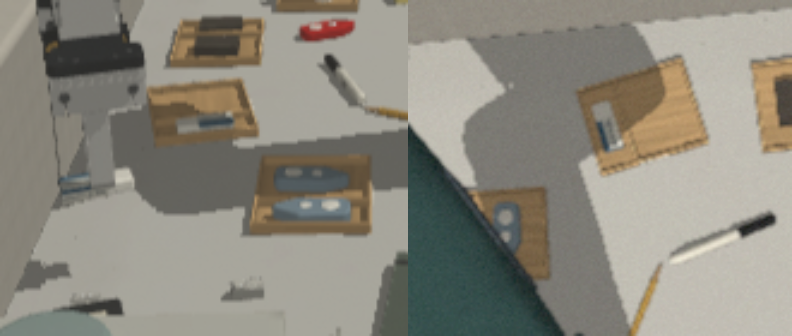

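The roller lies in its bay and the eraser is held level. Carrying the eraser to its bay.

>>> servo_tool(targets=[[-2.5, 6, 0, 1], [-5, 12, 0, 2], [-7.5, 18, 0, 3], [-10.5, 24, 0, 4], [-13.5, 30.1, 0, 4], [-13.5, 30.1, 0, 4], [-13.5, 30.1, 0, 4], [-13.5, 30.1, 0, 4]])

```text
time: 32.85
tool_pos: [0.5005, 0.081, 0.1021]
ee_rot: [-3.141, 0.0, 0.214]
wrist_force: [0.8, 0.7, -0.3]
width: 0.0214
finger_force: 29.0
```

```bash
python3 - <<'E'
from h import *
go((.5,.079,.0265,12))
E
```

```text
t 32.9 at [0.5005 0.081  0.1021] yaw 12.3
[-0.1, 0.2, 7.6, 0.3]
```

>>> servo_tool(targets=[[0, 0.2, 3, 0], [0, 0.2, 5, 0], [0, 0.2, 6.8, 0], [0, 0.2, 7.4, 0], [0, 0.2, 7.6, 0], [0, 0.2, 7.6, 0], [0, 0.2, 7.6, 0], [0, 0.2, 7.6, 0]])

```text
time: 33.85
tool_pos: [0.5012, 0.0776, 0.0271]
ee_rot: [3.141, -0.001, 0.212]
wrist_force: [0.7, 0.3, -0.0]
width: 0.0215
finger_force: 29.0
```

>>> servo_tool(targets=[[0, 0, 0, 0], [0, 0, 0, 0], [0, 0, 0, 0], [0, 0, -4, 0], [0, 0, -9, 0], [0, 0, -13, 0], [0, 0, -17, 0], [0, 0, -17, 0]], claw=150)

```text
time: 34.85
tool_pos: [0.5029, 0.0778, 0.2007]
ee_rot: [3.14, -0.008, 0.213]
wrist_force: [-0.9, -1.3, 0.4]
width: 0.0387
finger_force: 0.0
```

>>> servo_tool(targets=[[-6, 0, -3, 0], [-12, 0, -6, 0], [-18, 0, -8, 0], [-18, 0, -8, 0], [-18, 0, -8, 0]])

```text
time: 35.48
tool_pos: [0.3248, 0.0397, 0.2756]
ee_rot: [-3.142, -0.0, 0.212]
wrist_force: [-0.1, 0.0, -0.6]
width: 0.0385
finger_force: 0.0
```

```bash
python3 - <<'E'
from h import *
s=snapshot("side");t=snapshot("top")
cv2.imwrite("pics/f.png",np.hstack([cv2.resize(s[190:370,200:360],(400,450)),np.clip(cv2.resize(t[165:285,180:460],(400,171*450//171))*1.3,0,255).astype(np.uint8)]))
E
```

```text
(no output)
```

View pics/f.png

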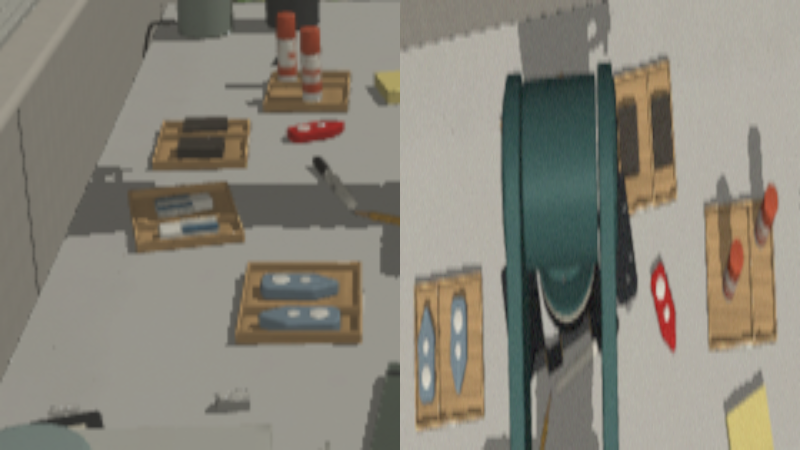

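All four lie in their wide bays: eraser at (185,205) in the crop, roller (298,285), staples (200,147), and glue standing at (311,65). Handing in.

```bash
python3 -c "
from bench import *
print(close_job())"
```

```text
the job is handed in; nothing more can be done
None
```

I handed the job in at about 35 s, with all four refills in the wide bays of their matching trays (checked in the final pictures, no score returned): the staples box, eraser and roller lying flat and the glue stick upright.

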